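Set the stand-off of a display probe with a gauge blade

ROBOT

A 6-joint arm with a two-finger parallel gripper is mounted at the origin on the work surface. World frame = base frame: x ahead of the robot, y to its left, z up, the work surface at z = 0. Lengths are in m, angles in rad, forces in N, time in s.
With the tool pointing down it reaches from about 0.275 to 0.825 m from the base axis. Payload 4.9 kg.
Tool frame: the origin (TCP) lies midway between the tips of the shut fingers; the grasp point (between the pads) lies 19 mm behind it (bot.grip_depth is the distance from the TCP to the grasp point, in m); y points along the fingers, x is the direction in which the jaws open and shut, and the axes are right-handed (so a half turn about y gives the same grasp; the last joint's range is limited). The gripper opens to 85 mm and grips with 20 to 120 N. Pads are 22 mm wide; open, the fingers measure 114 mm over their backs; the gripper's body (76 mm by 85 mm) begins 54 mm behind the grasp point. The pads swing forward as they close: fully open they stand 13 mm farther back than shut.
Start: joints at [-1.26, 0.326, -0.193, 1.052, 0, 1.437], TCP at [0.237, -0.496, 0.231] pointing down, gripper open.
Joint ranges: [-2.65, 2.65], [-0.97, 1.79], [-1.3, 1.35], [-1.93, 2.1], [-1.47, 1.37], [-3.14, 3.14]. Speed limits (rad/s): [2.57, 2.57, 3.14, 3.14, 3.14, 3.14].

INTERFACE

Orientations are given as a unit quaternion [w, x, y, z].
In Python, from cell import bot gives the robot as it stands. Calls block until the motion is done:
- bot.move_pose(position, orientation): joint-space move of the TCP to a pose.
- bot.move_linear(position, speed=0.15, rotation=None, until_force=None): straight line of the TCP; rotation=None keeps the orientation; speed is the mean speed in m/s. With until_force (N) it stops when the force on the tool has changed by that much, and returns True; else False.
- bot.goto_joints(angles): joint-space move.
- bot.set_gripper(opening, grasp_force=None): opening from 0.0 (shut) to 1.0 (fully open); grasp_force is the grip in N (None keeps the last); returns when the fingers have stopped.
- bot.wait(seconds).
- bot.solve_ik(position, orientation): joint angles nearest the present ones, or None.
- bot.camera(name): name is "scene" or "top" or "wrist"; returns the picture (420x560x3 uint8, red, green, blue); there is no depth.
- bot.calibration(name): a dict with "mtx" (3x3 intrinsics, pixels), "k1" (the pictures are not rectified: a ray, as slopes to the right and down, at radius r is drawn at 1 + k1 r^2 times it, then the intrinsics apply), "extrinsics" (4x4, takes a point from world to camera coordinates); the wrist camera has in their place "hand_eye" (4x4, takes a point from camera to tool coordinates, whose origin is the TCP and whose axes are the tool frame's). Camera axes: x right, y down, z forward; pixel columns grow to the right and rows downward; lengths in m; the calibration is good to about 2 mm. A picture is of the moment at which its call begins: read the wrist's pose just before it. calibration takes no time and is no camera call.
A pose or a line that the arm cannot do raises bot.PlanningError and nothing moves.
- bot.close_job(): hands the job in, once; it reports no verdict.
Trained networks look in the newest picture that a camera, given by its name, has taken for a name from the list of things; names that differ only in an ending like _2 or _b are one class to them, and where a whole thing is asked for, a point or a joint stands for the part that bears it (a point fixed in the world has none). Each returns a list of dicts, best first, with "confidence" (0 to 1); they miss things now and then, are a little off and sometimes report something else, mostly with a low value. They report only what shows in the picture. A call takes as long as a camera call. They do not tell look-alikes from the thing itself.
- bot.search_frame(camera, thing): "bbox" ([left, top, width, height] in pixels, round what is visible of it).
Readings, each from a call of its own:
- bot.read_clock(): time.
- bot.read_joint_positions(): joint angles.
- bot.read_joint_vel(): joint speeds.
- bot.read_joint_efforts(): joint torques, N m.
- bot.read_position(): TCP position.
- bot.read_tool_rot(): TCP orientation.
- bot.read_ft_force(): force on the tool from outside, world axes, zero at the start.
- bot.read_moment(): the same for the moment, N m.
- bot.read_gripper_width(): opening from 0.0 (shut) to 1.0 (fully open).
Only numpy, scipy, OpenCV 4.12 (cv2) and the standard library are available. Lean on these libraries where they do the work, as an engineer would, in place of code of your own. Each camera call takes 0.05 s, during which the arm holds its last target. There are 200 camera calls.

TASK

Slide the blue-gripped gauge blade flat along the lit display panel until its nose is under the probe's foot, let go of it, then turn the orange adjusting screw clockwise, a little at a time, until the blade just drags: a light press of about 5 N from the foot, neither loose nor jammed. Prove the final setting by sliding the blade a few millimetres to and fro by its grip, and leave it lying in the gap, lightly held under the foot. Never press the blade hard on the glass and leave the other things on the bench alone.

Things in the scene. Friction and masses are not known exactly. Their poses are not given: they have to be found in the camera images.
- gap (a point): Point on the lit white display panel's top face, straight under the probe's foot, 20 mm above the bench. x points from the stand's open front to its column: the blade slides in along +x; z is up. Panel face: 182 mm towards -x, 42 mm towards +x, 60 mm to either side. The foot, dark steel, 18 mm across, faces it from above, ending a steel cone and a black barrel 47 mm across.
- panel: The same lit white display panel (glass, fixed on the stand). Its frame's origin lies on the bench directly under the point gap, axes as gap.
- stand: The fixed stand; same frame as the panel. Grey base plate 12 mm high, 190 mm towards -x, 100 mm towards +x, 65 mm to either side; steel column 65 to 95 mm towards +x, 70 mm wide; black head over the foot, from 30 mm in front of the foot's axis back to the column, 60 mm wide, 125 to 165 mm above the bench, with the orange screw on top.
- screw (a joint): Turn of the orange screw, rad, 0 to 3.4, growing clockwise from above. 1 rad lowers the foot 4 mm; it stays where left (friction 0.15 N m) and turns back too. At 0 the foot is 9 to 13 mm above the panel, different each time and not measured, so it meets the 5 mm blade at 1.0 to 2.0 rad: feel for it. The foot is sprung: past the touch each rad adds 21 N of press.
- screw_grip (a point): Place to grip the screw, on its vertical axis, 204 mm above the bench: an orange upright bar 50 mm long, 12 mm thick, 180 to 214 mm above the bench, over a black disc 52 mm across with its top at 180 mm. The bar lies along this frame's x axis, which turns with the screw (along gap's x at 0).
- blade: Loose gauge blade, about 100 g: flat aluminium strip 165 x 26 x 5 mm with a blue upright grip. Origin on its underside below the grip; x points along the strip to its nose end, 145 mm ahead (rear end 20 mm behind). Starts lying on the bench. Sliding takes a pull of 1.0 to 1.4 times the foot's press plus 0.6 N (some 15% less read just after stopping): 5 N of press is felt as 5 to 7.5 N.
- blade_grip (a point): Centre of the blade's blue grip, 30 mm above the blade's underside. The grip is 36 mm long (along the blade), 14 mm thick (across it) and stands from 9.5 to 49.5 mm above the underside; axes as the blade. It floats on two pins with 3 mm of soft play up and down (weak spring, 0.3 N per mm), so that a hand hardly bears on the strip; it is stiff in all other directions.
- blade_nose (a point): Point on the blade's underside, 125 mm ahead of the grip and 20 mm short of the nose end; it belongs under the foot's axis.
- spare_grip (a point): Bystander: centre of the red grip of a second, like blade, which is not used.
- cap: Bystander: round black probe cap, 48 mm across, 22 mm high; origin under its centre.
- driver: Bystander: screwdriver lying on the bench.
- pcb: Bystander: small green circuit board, 60 x 45 mm.
- wipes: Bystander: white jar with blue cap, 60 mm across, 110 mm high.
- clip: Bystander: red test clip, 75 mm long.
Things that resemble listed ones, but are neither listed nor needed, are in the scene too. What is shaped like the blade but green is not meant.

How it is judged:
By the outcome, as a careful person would: the job done as asked, in the order asked, and still so for the second after the job is handed in, with the robot touching nothing.
It also fails if it takes over 72 s, if anything falls off the work surface, if the arm or the gripper's body presses on something with over 40 N, if the wrist force passes 120 N, or if a joint passes its speed limit or range.

## Working session

There is one attempt and no reset: what is moved stays moved. The work goes in short steps, each a Python script; the robot and the scene stay as the last script left them, time stands still between calls to the robot, and variables do not carry over. Pictures are saved under pics/ and viewed, about 8 in all and at most 12, crops included, and the job is handed in when it is done.

```bash
ls; mkdir -p pics; cat > s1.py <<'E'
from cell import bot
import cv2,numpy as np
a=bot.camera("scene");b=bot.camera("top")
cv2.imwrite("pics/scene.png",a[:,:,::-1]);cv2.imwrite("pics/top.png",b[:,:,::-1])
for c in("scene","top"):
    k=bot.calibration(c);print(c,k["mtx"].round(1).tolist(),k["k1"],k["extrinsics"].round(3).tolist())
    for t in("panel","blade","blade_grip","screw_grip","stand","wipes","cap","driver","clip","pcb"):
        print(t,[(np.round(r["bbox"]).tolist(),round(r["confidence"],2)) for r in bot.search_frame(c,t)[:4]])
print(bot.calibration("wrist"),bot.read_clock(),bot.read_tool_rot())
E
python3 s1.py
```

```text
pics
scene [[497.1, 0.0, 280.9], [0.0, 497.1, 215.1], [0.0, 0.0, 1.0]] -0.028264570820167575 [[-0.837, 0.547, 0.01, 0.438], [0.367, 0.575, -0.731, -0.071], [-0.406, -0.609, -0.682, 1.45], [0.0, 0.0, 0.0, 1.0]]
panel [([236.0, 246.0, 94.0, 79.0], 0.71)]
blade [([212.0, 176.0, 50.0, 32.0], 0.95), ([280.0, 166.0, 49.0, 28.0], 0.8), ([374.0, 243.0, 22.0, 62.0], 0.62), ([284.0, 391.0, 33.0, 28.0], 0.48)]
blade_grip [([252.0, 175.0, 16.0, 19.0], 0.71), ([319.0, 170.0, 15.0, 17.0], 0.52), ([384.0, 241.0, 13.0, 24.0], 0.43)]
screw_grip [([236.0, 230.0, 26.0, 28.0], 0.92)]
stand [([203.0, 230.0, 130.0, 113.0], 0.77)]
wipes [([145.0, 170.0, 27.0, 42.0], 0.74)]
cap [([162.0, 250.0, 22.0, 20.0], 0.57)]
driver [([353.0, 353.0, 43.0, 67.0], 0.66)]
clip [([414.0, 337.0, 24.0, 20.0], 0.62)]
pcb [([283.0, 393.0, 32.0, 27.0], 0.75), ([213.0, 178.0, 53.0, 31.0], 0.48)]
top [[541.3, 0.0, 279.1], [0.0, 541.3, 207.2], [0.0, 0.0, 1.0]] -0.21025276318048322 [[-0.083, -0.997, 0.001, -0.002], [-0.975, 0.081, -0.209, 0.523], [0.208, -0.019, -0.978, 1.719], [0.0, 0.0, 0.0, 1.0]]
panel [([225.0, 160.0, 50.0, 77.
[... 441 characters left out ...]
42.0, 10.0], 0.83)]
clip [([149.0, 253.0, 22.0, 9.0], 0.38)]
pcb [([162.0, 166.0, 14.0, 14.0], 0.53)]
{'mtx': array([[306.59270645,   0.        , 281.72445143],
       [  0.        , 306.59270645, 204.8908678 ],
       [  0.        ,   0.        ,   1.        ]]), 'k1': -0.04082168511254806, 'hand_eye': array([[ 9.99999634e-01,  2.85625941e-04, -8.05968867e-04,
         5.43630465e-05],
       [ 8.54932501e-04, -3.16253857e-01,  9.48674215e-01,
        -1.42537788e-01],
       [ 1.60752023e-05, -9.48674558e-01, -3.16253986e-01,
         8.14615255e-02],
       [ 0.00000000e+00,  0.00000000e+00,  0.00000000e+00,
         1.00000000e+00]])} 1.1 [-0.59796311  0.5979688  -0.37739688  0.3774189 ]
```

```bash
python3 - <<'E'
import cv2,numpy as np
a=cv2.imread("pics/scene.png")[150:420,130:450];b=cv2.imread("pics/top.png")[110:310,120:400]
cv2.imwrite("pics/a1.png",cv2.resize(a,(711,600),interpolation=cv2.INTER_CUBIC));cv2.imwrite("pics/b1.png",cv2.resize(b,(800,571),interpolation=cv2.INTER_CUBIC))
E
```

```text
(no output)
```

View pics/a1.png

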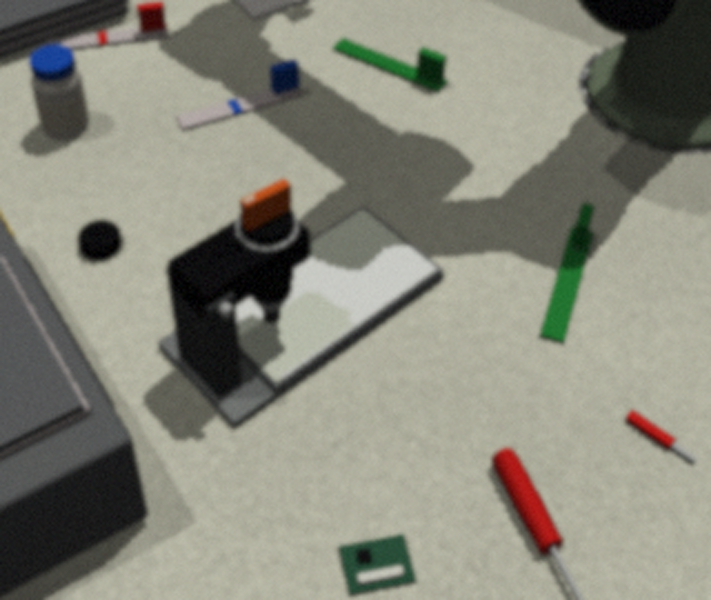

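View pics/b1.png

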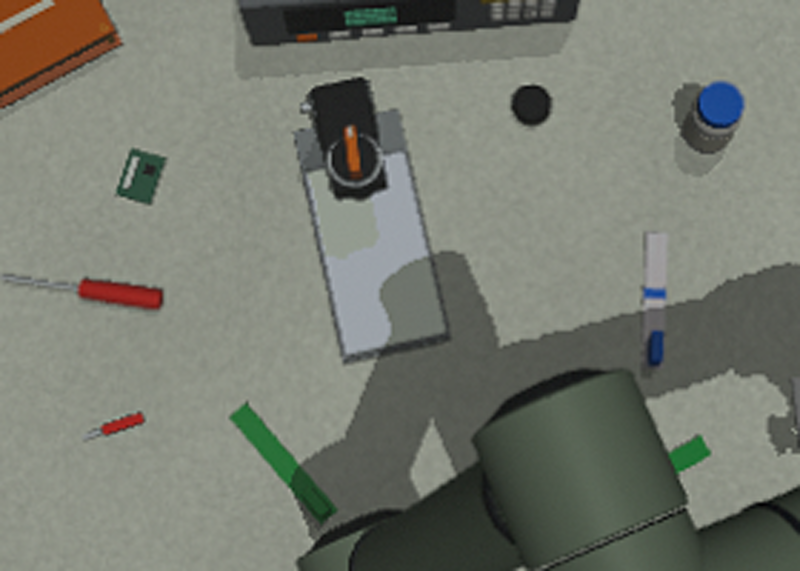

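```bash
cat > h.py <<'E'
from cell import bot
import cv2,numpy as np
from scipy.optimize import least_squares
from scipy.spatial.transform import Rotation as R
def Rq(q): return R.from_quat([q[1],q[2],q[3],q[0]])
def quat(m): x=R.from_matrix(m).as_quat(); return [x[3],x[0],x[1],x[2]]
def down(yaw_open):  # tool y down, tool x (jaw opening) at yaw
    x=np.array([np.cos(yaw_open),np.sin(yaw_open),0]);y=np.array([0,0,-1.]);return np.c_[x,y,np.cross(x,y)]
def proj(c,P,T=None):
    k=bot.calibration(c)
    P=np.atleast_2d(P)
    if c=="wrist": E=np.linalg.inv(T@k["hand_eye"])
    else: E=k["extrinsics"]
    p=P@E[:3,:3].T+E[:3,3]; s=p[:,:2]/p[:,2:]; s=s*(1+k["k1"]*(s**2).sum(1,keepdims=True))
    return s@k["mtx"][:2,:2].T+k["mtx"][:2,2]
def tcp():
    T=np.eye(4);T[:3,:3]=Rq(bot.read_tool_rot()).as_matrix();T[:3,3]=bot.read_position();return T
def fit(obs,x0,loss="soft_l1"):  # obs: (cam,T,local pt,pix); pose x,y,yaw
    def f(x):
        c,s=np.cos(x[2]),np.sin(x[2]);out=[]
        for cam,T,l,p in obs:
            out+=list((proj(cam,[x[0]+c*l[0]-s*l[1],x[1]+s*l[0]+c*l[1],l[2]],T)[0]-p))
        return np.array(out)
    r=least_squares(f,x0,loss=loss);return r.x,f(r.x).reshape(-1,2)
E
cat > s2.py <<'E'
from h import *
A=lambda u,v:np.array([(u+.5)/2.222-.5+130,(v+.5)/2.222-.5+150])
B=lambda u,v:np.array([(u+.5)/2.857-.5+120,(v+.5)/2.857-.5+110])
t,s="top","scene"
pan=[(t,None,(-.182,.06,.02),B(345,357)),(t,None,(-.182,-.06,.02),B(447,336)),(t,None,(.042,-.06,.02),B(405,152)),(t,None,(.042,.06,.02),B(306,169)),
(s,None,(-.182,-.06,.02),A(364,208)),(s,None,(-.182,.06,.02),A(441,271)),(s,None,(.042,.06,.02),A(278,388)),(t,None,(0,0,.214),B(352,150)),(s,None,(0,0,.204),A(265,203))]
x,r=fit(pan,[.6,.1,0]);print("panel",x.round(4),r.round(1).tolist())
bl=[(t,None,(.145,0,.005),B(656,233)),(t,None,(0,0,.0495),B(656,340)),(s,None,(0,0,.03),A(285,77)),(s,None,(.145,0,.005),A(181,122))]
x,r=fit(bl,[.4,-.3,0]);print("blade",x.round(4),r.round(1).tolist())
E
python3 s2.py
```

```text
panel [0.639  0.0575 0.1319] [[-1.0, -1.2], [-1.4, -1.4], [-0.6, -0.3], [-0.4, 1.0], [0.5, -0.3], [-0.9, -1.1], [-0.3, -3.5], [-0.5, -1.0], [0.9, -2.6]]
blade [ 0.4269 -0.2665 -0.1458] [[-0.4, -0.9], [-0.3, 1.4], [0.1, -0.5], [-0.6, -0.3]]
```

```bash
cat > s3.py <<'E'
from h import *
g=np.array([.639,.0575]);ya=.132;b=np.array([.427,-.2665]);yb=-.146
def view(n,pos,yaw):
    bot.move_pose(pos,quat(down(yaw)))
    T=tcp();im=bot.camera("wrist");cv2.imwrite(f"pics/{n}.png",im[:,:,::-1]);np.save(f"{n}.npy",T)
    print(n,bot.read_clock(),bot.read_joint_positions())
# screw range check
for d in (0,-.6,-1.2,-2,-2.3):
    print(d,[None if (q:=bot.solve_ik([*g,.186],quat(down(ya+s+d)))) is None else np.round(q,2).tolist() for s in(np.pi/2,-np.pi/2)])
bot.set_gripper(.6)
view("wp",[*(g-.11*np.array([np.cos(ya),np.sin(ya)])),.25],ya+np.pi/2)
view("wb",[*b,.11],yb+np.pi/2)
E
python3 s3.py; python3 - <<'E'
import cv2
for n in("wp","wb"):
    cv2.imwrite(f"pics/{n}2.png",cv2.resize(cv2.imread(f"pics/{n}.png"),(800,600),interpolation=cv2.INTER_CUBIC))
E
```

```text
0 [[-0.03, 0.53, -0.0, 1.04, 0.0, -0.16], [-0.03, 0.53, -0.0, 1.04, 0.0, 2.98]]
-0.6 [[-0.03, 0.53, -0.0, 1.04, 0.0, 0.44], [-0.03, 0.53, -0.0, 1.04, 0.0, -2.7]]
-1.2 [[-0.03, 0.53, -0.0, 1.04, 0.0, 1.04], [-0.03, 0.53, -0.0, 1.04, 0.0, -2.1]]
-2 [[-0.03, 0.53, -0.0, 1.04, 0.0, 1.84], [-0.03, 0.53, -0.0, 1.04, 0.0, -1.3]]
-2.3 [[-0.03, 0.53, -0.0, 1.04, 0.0, 2.14], [-0.03, 0.53, -0.0, 1.04, 0.0, -1.0]]
wp 3.7833 [-5.92522463e-02  2.80493876e-01 -2.07830256e-01  1.08243370e+00
 -2.08899480e-04 -1.89734172e-01]
wb 5.1667 [-7.03003655e-01  3.61018363e-01 -4.83993650e-01  7.24645199e-01
  3.43808507e-04 -5.58559027e-01]
```

View pics/wp2.png

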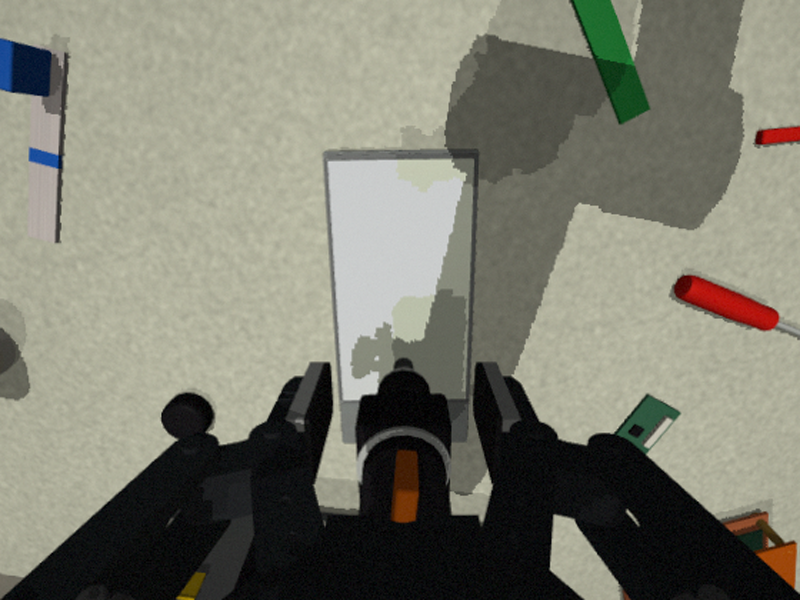

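View pics/wb2.png

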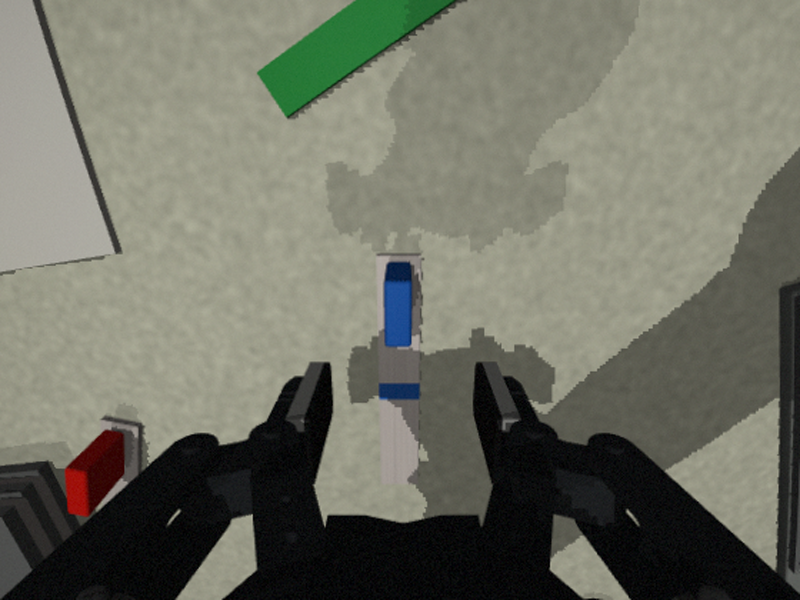

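```bash
cat > s4.py <<'E'
from h import *
W=lambda u,v:np.array([(u+.5)*.7-.5,(v+.5)*.7-.5])
T=np.load("wp.npy")
o=[("wrist",T,l,W(*p)) for l,p in [((-.182,-.06,.02),(329,160)),((-.182,.06,.02),(475,158)),((.042,-.06,.02),(343,402)),((.042,.06,.02),(467,400))]]
x,r=fit(o,[.639,.0575,.132]);print("panel",x.round(4),r.round(1).tolist())
c,s=np.cos(x[2]),np.sin(x[2])
for l in[(0,0,.204),(-.025,0,.214),(.025,0,.214),(-.025,0,.18),(0,0,.03),(-.025,.006,.214),(-.025,-.006,.214)]:print(l,(proj("wrist",[x[0]+c*l[0]-s*l[1],x[1]+s*l[0]+c*l[1],l[2]],T)/.7).round(0))
T=np.load("wb.npy")
o=[("wrist",T,l,W(*p)) for l,p in [((-.02,-.013,.005),(378,255)),((-.02,.013,.005),(421,255)),((.145,0,.005),(402,485)),((-.018,-.007,.0495),(386,281)),((-.018,.007,.0495),(411,281)),((.018,-.007,.0495),(386,346)),((.018,.007,.0495),(411,346))]]
x,r=fit(o,[.427,-.2665,-.146]);print("blade",x.round(4),r.round(1).tolist())
E
python3 s4.py
```

```text
panel [0.639  0.0586 0.1433] [[-0.3, 0.6], [0.3, 0.7], [0.5, -1.5], [-0.4, -1.1]]
(0, 0, 0.204) [[406. 514.]]
(-0.025, 0, 0.214) [[405. 491.]]
(0.025, 0, 0.214) [[406. 563.]]
(-0.025, 0, 0.18) [[405. 448.]]
(0, 0, 0.03) [[404. 365.]]
(-0.025, 0.006, 0.214) [[417. 491.]]
(-0.025, -0.006, 0.214) [[394. 491.]]
blade [ 0.4258 -0.2676 -0.1363] [[-0.9, 0.1], [0.3, -0.2], [-0.2, -0.8], [-1.4, -0.4], [1.3, -0.6], [-0.3, 1.3], [1.4, 1.2]]
```

```bash
cat > s5.py <<'E'
from h import *
g=np.array([.639,.0586]);ya=.1433;b=np.array([.4258,-.2676]);yb=-.1363
u=np.array([np.cos(ya),np.sin(ya)])
bot.move_linear([*b,.0115],speed=.12,rotation=quat(down(yb+np.pi/2)))
bot.set_gripper(0.0,grasp_force=40);print(bot.read_gripper_width(),bot.read_ft_force())
bot.move_linear([*b,.075],speed=.12);print(bot.read_ft_force())
p=g-.172*u
bot.move_pose([*p,.065],quat(down(ya+np.pi/2)))
im=bot.camera("wrist");cv2.imwrite("pics/c.png",cv2.resize(im[:,:,::-1],(800,600)));np.save("c.npy",tcp())
bot.move_linear([*p,.0315],speed=.04)
print(bot.read_ft_force(),bot.read_position(),bot.read_clock())
im=bot.camera("wrist");cv2.imwrite("pics/d.png",cv2.resize(im[:,:,::-1],(800,600)));np.save("d.npy",tcp())
E
python3 s5.py
```

```text
0.1516973156392921 [ 0.54976726 -0.72016056  0.84475111]
[-7.11193458e-04  4.88506894e-01 -1.08283718e+00]
[-0.39444267  0.16759378  0.52953415] [0.46881599 0.03411091 0.03163349] 9.45
```

View pics/d.png

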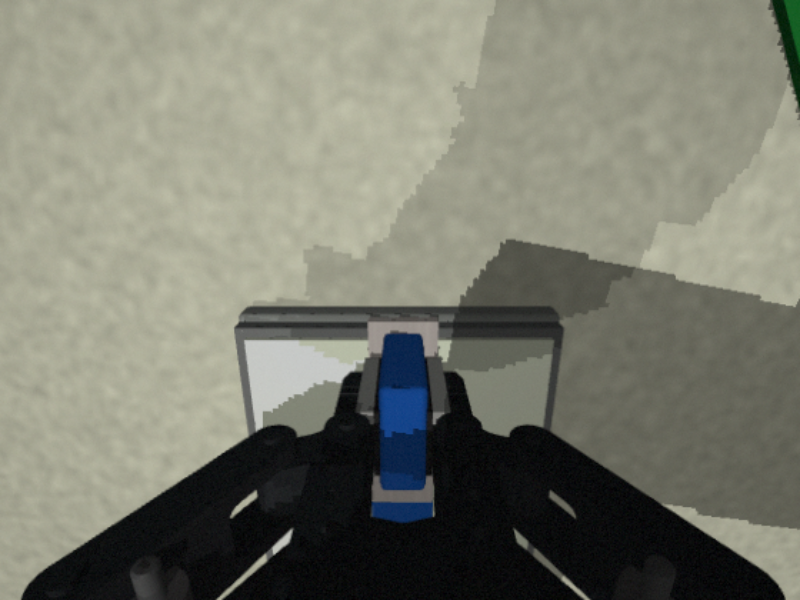

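```bash
cat > s6.py <<'E'
from h import *
W=lambda u,v:np.array([(u+.5)*.7-.5,(v+.5)*.7-.5])
T=np.load("d.npy")
G=np.array([.639,.0586]);c,s=np.cos(.1433),np.sin(.1433)
for l in[(-.182,-.06,.02),(-.182,.06,.02),(-.182,-.06,.012),(-.19,-.065,.012),(-.19,.065,.012)]:print(l,(proj("wrist",[G[0]+c*l[0]-s*l[1],G[1]+s*l[0]+c*l[1],l[2]],T)/.7).round(0))
o=[("wrist",T,l,W(*p)) for l,p in [((-.02,-.013,.025),(369,321)),((-.02,.013,.025),(438,321)),((-.018,-.007,.0695),(380,388)),((-.018,.007,.0695),(428,388)),((.018,-.007,.0695),(382,488)),((.018,.007,.0695),(427,488))]]
x,r=fit(o,[.4688,.0341,.143]);print("blade",x.round(4),r.round(1).tolist())
d=x[:2]-G;print("blade in gap",c*d[0]+s*d[1],-s*d[0]+c*d[1],"tcp",T[:3,3],[c*(T[0,3]-G[0])+s*(T[1,3]-G[1])])
E
python3 s6.py
```

```text
(-0.182, -0.06, 0.02) [[247. 341.]]
(-0.182, 0.06, 0.02) [[557. 340.]]
(-0.182, -0.06, 0.012) [[254. 332.]]
(-0.19, -0.065, 0.012) [[239. 314.]]
(-0.19, 0.065, 0.012) [[565. 314.]]
blade [0.4679 0.0345 0.1482] [[-0.6, -0.7], [0.7, -1.0], [-1.2, -0.2], [1.2, -0.3], [-0.6, 3.3], [0.5, 3.2]]
blade in gap -0.17279186038424746 0.0005864512968994512 tcp [0.46889856 0.03408828 0.03173204] [np.float64(-0.1718584404191913)]
```

```bash
cat >> h.py <<'E'
YA=.1433;U=np.array([np.cos(YA),np.sin(YA)]);N=np.array([-U[1],U[0]])
G=np.array([.639,.0586])-.0014*N
HP=np.pi/2
def P(a,z,l=0): return [*(G+a*U+l*N),z]
def turn(a0,a1,step=.2):
    """rotate gripped screw from angle a0 to a1"""
    n=max(1,int(np.ceil(abs(a1-a0)/step)))
    for a in np.linspace(a0,a1,n+1)[1:]:
        bot.move_pose(P(0,.186),quat(down(YA+HP-a)))
        print("turn",round(a,3),"M",bot.read_moment().round(3) if hasattr(bot.read_moment(),'round') else bot.read_moment(),"F",np.round(bot.read_ft_force(),2))
def grip_screw(a):
    q=quat(down(YA+HP-a))
    bot.move_pose(P(0,.25),q); bot.move_linear(P(0,.186),speed=.15); bot.set_gripper(0.,grasp_force=60)
def free_screw():
    bot.set_gripper(.5); bot.move_linear(P(0,.25),speed=.2)
E
cat > s7.py <<'E'
from h import *
print(bot.move_linear(P(-.1245,.0315),speed=.04,rotation=quat(down(YA+HP)),until_force=8),np.round(bot.read_ft_force(),2),bot.read_position())
bot.set_gripper(.6);bot.move_linear(P(-.1245,.11),speed=.2)
im=bot.camera("wrist");cv2.imwrite("pics/e.png",cv2.resize(im[:,:,::-1],(800,600)));np.save("e.npy",tcp())
bot.move_linear(P(-.1245,.25),speed=.25)
grip_screw(0);print(bot.read_gripper_width(),np.round(bot.read_ft_force(),2),bot.read_moment(),bot.read_clock())
turn(0,.2);print(bot.read_clock())
E
python3 s7.py
```

```text
False [ 0.64 -0.15  0.27] [0.51616634 0.03945339 0.0316085 ]
0.127192256879152 [-1.62 -0.26  5.66] [-0.01227794  0.27258563 -0.11907689] 14.1667
turn 0.2 M [-0.146  0.1   -0.128] F [0.49 0.35 5.31]
14.475
```

View pics/e.png

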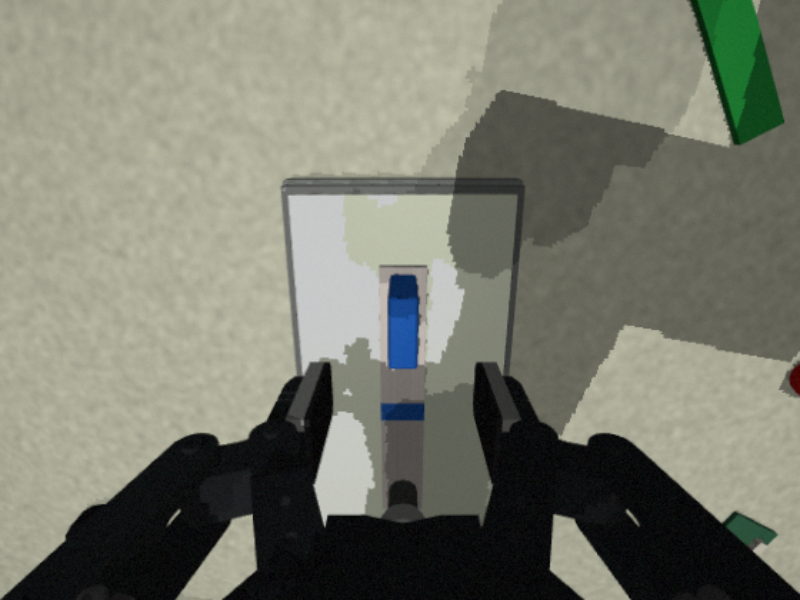

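```bash
cat >> h.py <<'E'
def test(d=.004,leave=False):
    """grip blade, slide back d, forward d; print drag"""
    q=quat(down(YA+HP))
    bot.move_pose(P(-.1245,.10),q); bot.move_linear(P(-.1245,.0315),speed=.15)
    bot.set_gripper(0.,grasp_force=40); f0=np.array(bot.read_ft_force()); out=[]
    for a in(-.1245-d,-.1245):
        bot.move_linear(P(a,.0315),speed=.012); f=np.array(bot.read_ft_force()); out.append(f[:2]@U)
    print("base",f0.round(2),"drag after back/forward",np.round(out,2),"half diff",round((out[1]-out[0])/2,2),"Fz",f[2].round(2))
    bot.set_gripper(.5); bot.move_linear(P(-.1245,.11),speed=.2)
    print("clock",bot.read_clock())
E
cat > s8.py <<'E'
from h import *
turn(.2,1.15); free_screw(); bot.move_linear(P(-.1245,.25),speed=.3); print(bot.read_clock()); test()
E
python3 s8.py
```

```text
turn 0.39 M [-0.205  0.097 -0.162] F [-0.57  0.35  5.63]
turn 0.58 M [-0.264  0.093 -0.143] F [-0.82 -1.96  5.02]
turn 0.77 M [-0.387  0.209 -0.148] F [-0.24 -1.23  5.54]
turn 0.96 M [-0.402  0.329 -0.118] F [-1.66 -1.33  5.55]
turn 1.15 M [-0.527  0.366 -0.178] F [-2.42 -1.51  6.01]
17.4167
base [ 0.66 -0.13  1.05] drag after back/forward [ 4.76 -2.28] half diff -3.52 Fz -0.03
clock 21.35
```

```bash
cat >> h.py <<'E'
def test2(d=.004,n=2):
    q=quat(down(YA+HP))
    bot.move_pose(P(-.1245,.10),q); bot.move_linear(P(-.1245,.0315),speed=.15)
    bot.set_gripper(0.,grasp_force=40)
    for i in range(n):
        for a in(-.1245-d,-.1245):
            bot.move_linear(P(a,.0315),speed=.012); f=np.array([bot.read_ft_force() for _ in range(4)]); print(a,(f[:,:2]@U).round(2),f[:,2].round(2))
    bot.set_gripper(.5); bot.move_linear(P(-.1245,.11),speed=.2)
    im=bot.camera("wrist");cv2.imwrite("pics/f%d.png"%int(bot.read_clock()),cv2.resize(im[:,:,::-1],(800,600)))
    print("clock",bot.read_clock())
E
cat > s9.py <<'E'
from h import *
bot.move_linear(P(-.1245,.25),speed=.3); grip_screw(1.15); turn(1.15,1.25,.05); free_screw(); bot.move_linear(P(-.1245,.25),speed=.3); test2()
E
python3 s9.py
```

```text
turn 1.183 M [-0.278  0.536 -0.107] F [-2.68 -1.69  5.77]
turn 1.217 M [-0.292  0.658 -0.074] F [-2.8  -0.66  5.85]
turn 1.25 M [-0.303  0.643 -0.099] F [-3.41 -1.02  5.75]
-0.1285 [6.99 6.99 6.99 6.99] [0.33 0.33 0.33 0.33]
-0.1245 [1.57 1.57 1.57 1.57] [0.64 0.64 0.64 0.64]
-0.1285 [6.86 6.86 6.86 6.86] [0.69 0.69 0.69 0.69]
-0.1245 [0.23 0.23 0.23 0.23] [0.56 0.56 0.56 0.56]
clock 31.2417
```

```bash
cat > s10.py <<'E'
from h import *
q=quat(down(YA+HP))
bot.move_linear(P(-.1245,.0315),speed=.15)
print("f",np.round(bot.read_ft_force(),2))
bot.set_gripper(0.,grasp_force=40)
print("gripped f",np.array(bot.read_ft_force())[:2]@U)
for d in(2,4,6,8,10,8,6,4,2,0,-2,-1,0):
    bot.move_linear(P(-.1245-d*1e-3,.0315),speed=.02); f=np.array(bot.read_ft_force());p=np.array(bot.read_position())
    print(d,"F",round(f[:2]@U,2),"lat",round(f[:2]@N,2),"z",f[2].round(2),"tcp",round(((p[:2]-G)@U+.1245)*1e3,2))
print("clock",bot.read_clock())
E
python3 s10.py
```

```text
f [ 0.16 -0.23 -0.33]
gripped f 0.6394372744850315
2 F 4.79 lat 0.35 z -0.21 tcp 0.62
4 F 7.16 lat 0.68 z -0.67 tcp -0.51
6 F 6.9 lat -0.03 z 0.94 tcp -2.27
8 F 7.92 lat 0.05 z 0.12 tcp -4.2
10 F 6.5 lat 1.29 z 0.31 tcp -6.21
8 F 5.18 lat -0.29 z 0.76 tcp -6.18
6 F 2.63 lat -0.76 z -0.24 tcp -6.04
4 F -3.0 lat -1.25 z 1.41 tcp -5.9
2 F -5.01 lat -1.24 z 0.17 tcp -5.46
0 F -7.31 lat -0.22 z 0.61 tcp -4.31
-2 F -7.7 lat -0.55 z 1.72 tcp -2.63
-1 F -6.4 lat -1.18 z 1.66 tcp -2.63
0 F -6.28 lat -1.0 z 0.87 tcp -2.7
clock 35.525
```

```bash
cat > s11.py <<'E'
from h import *
for d in(-4.6,-2,-0.3):
    bot.move_linear(P(-.1245-d*1e-3,.0315),speed=.02); f=np.array(bot.read_ft_force());p=np.array(bot.read_position())
    print(d,"F",round(f[:2]@U,2),"z",f[2].round(2),"tcp",round(((p[:2]-G)@U+.1245)*1e3,2))
bot.set_gripper(.5);bot.move_linear(P(-.1245,.11),speed=.2)
im=bot.camera("wrist");cv2.imwrite("pics/g.png",cv2.resize(im[:,:,::-1],(800,600)))
bot.move_linear(P(-.1245,.2),speed=.3);print(np.round(bot.read_ft_force(),2),bot.read_clock())
E
python3 s11.py
```

```text
-4.6 F -7.15 z 0.74 tcp 0.95
-2 F -5.5 z 0.12 tcp 0.81
-0.3 F -1.98 z -0.03 tcp 0.73
[-0.88  0.36 -0.68] 37.875
```

View pics/g.png

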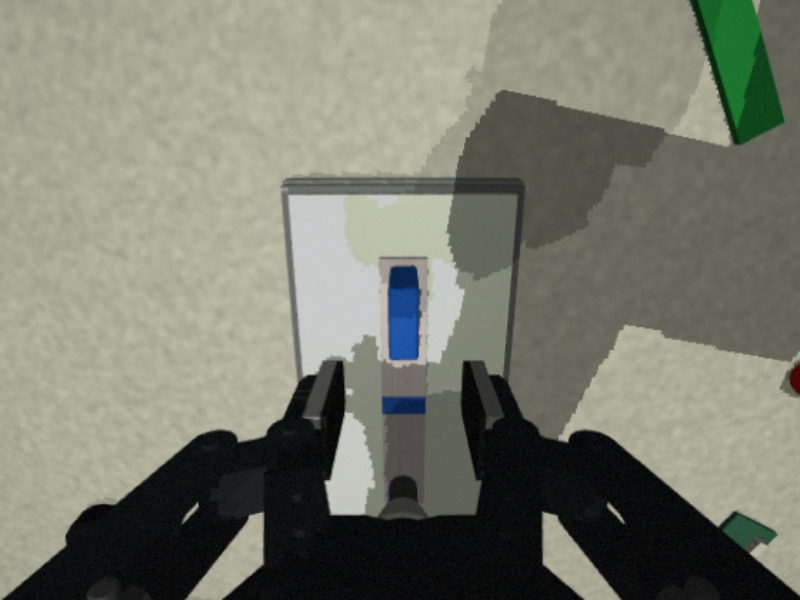

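```bash
cat > s12.py <<'E'
from h import *
bot.move_linear(P(-.1245,.0315),speed=.2);bot.set_gripper(0.,grasp_force=40)
p=np.array(bot.read_position());p0=(p[:2]-G)@U
for d in(3,5.5,8,4.5):
    bot.move_linear(P(-.1245+d*1e-3,.0315),speed=.02); f=np.array(bot.read_ft_force());p=np.array(bot.read_position())
    print(d,"F",round(f[:2]@U,2),"z",f[2].round(2),"moved",round(((p[:2]-G)@U-p0)*1e3,2))
bot.set_gripper(.5);bot.move_linear(P(-.1245,.11),speed=.2)
im=bot.camera("wrist");cv2.imwrite("pics/h.png",cv2.resize(im[:,:,::-1],(800,600))[150:560,200:620])
bot.move_linear(P(-.1245,.2),speed=.3);print(np.round(bot.read_ft_force(),2),bot.read_clock())
E
python3 s12.py
```

```text
3 F -6.02 z 0.18 moved 0.23
5.5 F -7.0 z 1.34 moved 1.53
8 F -7.98 z 0.27 moved 3.74
4.5 F -2.42 z -0.13 moved 3.56
[-0.74 -1.35 -0.87] 41.8333
```

View pics/h.png

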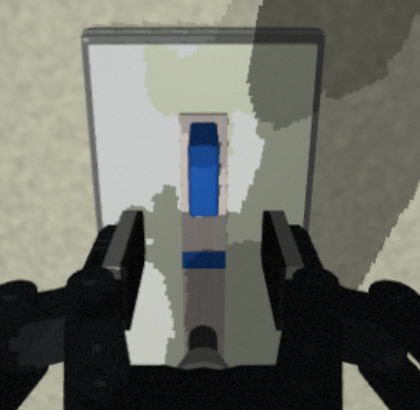

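```bash
python3 -c "
from cell import bot
bot.close_job();print(bot.read_clock())"
```

```text
the job is handed in; nothing more can be done
the job is handed in; nothing more can be done
```

I handed the job in at about 42 s, with the blade lying in the gap lightly held by the foot and the gripper clear of everything. I don't know the verdict, since the hand-in reports none.

**What I did:** I picked up the blue-gripped blade, laid it on the front of the panel and slid it flat until its nose was under the foot, then let go. I turned the screw clockwise in steps to 1.15 rad and did a first pull test, which read about 4 to 5 N. I then turned it on in small steps to 1.25 rad and slid the blade several millimetres to and fro by its grip.

**Final checks:**
- **Drag:** It read about 7.3 N on average just after stopping (6.5 to 8.0 N), about the same in both directions. Vertical force on the tool while sliding stayed under 2 N.
- **Press:** I put it at about 5 to 5.5 N. The screw angle allows at most 5.25 N. The drag reading, corrected for the 15% drop after stopping, suggests about 5.7 N or a little more. So it is probably slightly above 5 N, and I left it there rather than turn the screw back.
- **Position:** The first test strokes fell short because the arm gives under load, and the blade crept back about 4 mm. I pushed it forward again. The last picture shows the nose about 1 mm short of nominal and centred sideways.

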